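Lean the chart board on the raised flap

ROBOT

A 7-joint arm with a two-finger parallel gripper is mounted at the origin on the work surface. World frame = base frame: x ahead of the robot, y to its left, z up, the work surface at z = 0. Lengths are in m, angles in rad, forces in N, time in s.
With the tool pointing down it reaches from about 0.4 to 0.85 m from the base axis. Payload 4.5 kg.
Tool frame: the origin (TCP) lies at the very end of the fingers, on their centre line; the grasp point (between the pads) lies 19 mm behind it (r.grip_point_offset is the distance from the TCP to the grasp point, in m); y points along the fingers, x is the direction in which the jaws open and shut, and the axes are right-handed (so a half turn about y gives the same grasp; the last joint's range is limited). The gripper opens to 88 mm and grips with 3 to 60 N. Pads are 18 mm wide; open, the fingers measure 123 mm over their backs; the gripper's body (75 mm by 187 mm) begins 45 mm behind the grasp point.
Start: joints at [-1.209, 0.689, -0.195, 1.565, 0.157, 0.902, -0.215], TCP at [0.201, 0.592, 0.239] pointing down, gripper open.
Joint ranges: [-3.01, 3.01], [-0.46, 2.08], [-1.47, 1.51], [0.13, 2.56], [-1, 4.14], [0.04, 2.09], [-2.66, 2.66]. Speed limits (rad/s): [2.57, 2.57, 3.14, 3.14, 3.14, 3.14, 3.14].

INTERFACE

Orientations are given as a unit quaternion [x, y, z, w].
In Python, from plant import get_state, snapshot, camera_params, job, r gives the robot as it stands.
- The arm moves only by the tool carry_out, never from a script. Its arguments are lists of equal length, an entry for each row: "offset": the shift along the world's x, y, z in m, a list of three; "twist": the turn about the world's z in degrees. In form: {"offset": [[tx, ty, tz], ...], "twist": [twist, ...]}. A call has 1 to 8 rows; each row shifts and turns the commanded pose from where the row before left it; what a row does not reach is not made up. A row lasts 1/8 s, in which the tool goes at most 62.5 mm and 10.7 degrees, less where a joint would pass 70% of its speed; a pose out of reach is approached as far as the arm can. A call with a gripper value outside its range is refused whole. "grip" is the finger opening in m, from 0 to 0.0881, set as the call begins (left out, the last holds). The fingers move at their own pace and stop on an object; "newtons" is the grip in N (left out, the last holds). Time passes only in rows, so rows that do not move let the fingers close. It gives the time, the measured TCP pose, the force and the opening at its end, in the units of the state.
- get_state(): the state, without advancing time (a new reading comes with each control period).
- snapshot(name): name is "scene" or "side" or "wrist"; returns the picture (400x640x3 uint8, red, green, blue); there is no depth.
- camera_params(name): a dict with "camera_matrix" (3x3 intrinsics, pixels), "dist_coeffs" ([k1, k2, p1, p2, k3] as OpenCV has them; the pictures are not rectified), "eye" and "orientation" of the camera in the world. Camera axes: x right, y up, looking along -z (the intrinsics and any distortion apply to the point x, -y, -z); pixel columns grow to the right and rows downward; lengths in m; the calibration is good to about 2 mm. A picture is of the moment at which its call begins: read the wrist's pose just before it. camera_params takes no time and is no camera call; for the wrist camera it gives the pose at the moment of the call.
- job.finish_job(): hands the job in, once; it reports no verdict.
The state is a dict: "clock": time; "q": joint angles; "qd": joint speeds; "joint_torque": joint torques, N m; "tool_pos": TCP position; "eef_rot": TCP orientation; "contact_force": force on the tool from outside, world axes, zero at the start; "moment": the same for the moment, N m; "opening": opening from 0.0 (shut) to 1.0 (fully open).
Only numpy, scipy, OpenCV 4.12 (cv2) and the standard library are available. Lean on these libraries where they do the work, as an engineer would, in place of code of your own. Each camera call takes 0.05 s, during which the arm holds its last target. There are 200 camera calls.

TASK

Push the half-lowered flap of the chart desk back until it rests against its stop. Then tip up the chart board that lies face down across the GPS case, so that it stands on the table on the long edge that is next to the sill and leans back by itself against the flap, chart side showing. Leave the GPS case and everything else where they lie.

Things in the scene. Friction and masses are not known exactly. Their poses are not given: they have to be found in the camera images.
- desk: fixed dark-wood sill of the chart desk on the table: a bar 280 mm wide (its y), 90 mm deep (its x), 25 mm high. Origin: on the table, at the middle of the foot of its long front face; x points horizontally from the front into the sill (away from the board), y along the sill, z up. The flap's hinge line lies along y at x = 40 mm, z = 30 mm; two 80 mm high stop posts stand behind the hinge.
- flap (a joint): hinge angle of the dark-wood flap, rad: 0 = upright, negative = leaning forward over the board, +0.18 = leaning back against its stop (end of travel). The flap is a panel 200 mm wide, 12 mm thick, its free edge 153 mm from the hinge line. Friction holds it at any angle; pushing at the free edge takes about 3 N.
- flap_edge (a point): middle of the flap's free (upper) edge, mid thickness
- board: loose rigid plywood chart board, 260 mm (its y) x 175 mm (its x) x 10 mm thick (its z), about 0.34 kg, lying face down at a slope of about 19 degrees. Origin: centre of its chart side (the underside at the start); z points from the chart side to the plain back, so z is about up at the start and level, pointing to the flap, when the board stands upright. x points to its foot edge.
- board_foot (a point): middle of the board's long foot edge, at the chart-side surface: at the start on the table, 15 to 37 mm in front of the sill
- board_head (a point): middle of the long edge at the other end of the board, at the chart-side surface: at the start in the air, about 55 mm above the table, overhanging the GPS case by about 20 mm with free room below
- gps: loose green plastic handheld GPS case, 50 mm (x) x 110 mm (y) x 32 mm high, 0.28 kg, flat on the table under the board, long side along the sill. Origin: centre of its underside.
- clamp: bystander: loose steel chart clamp 50 x 90 mm, 30 mm high, beside the sill. Origin: centre of underside
- cap: bystander: loose glass bottle cap, 40 mm across, 32 mm high, beside the board. Origin: centre of underside
- coaster: bystander: loose round grey silicone coaster, 92 mm across, 6 mm high, in front of the board. Origin: centre of underside
- mug: bystander: white mug 80 mm across, 90 mm high. Origin: centre of underside
- pilot: bystander: blue book 150 x 210 x 30 mm. Origin: centre of underside
- ruler: bystander: black ruler 300 x 30 x 6 mm. Origin: centre of underside
- compass: bystander: round rubber-cased compass, 76 mm across, 36 mm high. Origin: centre of underside

How it is judged:
By the outcome, as a careful person would: the job done as asked, in the order asked, and still so for the second after the job is handed in, with the robot touching nothing.
It also fails if it takes over 51 s, if anything falls off the work surface, if the arm or the gripper's body presses on something with over 40 N, if the wrist force passes 120 N, or if a joint passes its speed limit or range.

## Working session

There is one attempt and no reset: what is moved stays moved. The work goes in short steps, Python scripts to look and compute and a tool call to move; the robot and the scene stay as the last step left them, time stands still between calls to the robot, and variables do not carry over. Pictures are saved under pics/ and viewed, about 8 in all and at most 12, crops included, and the job is handed in when it is done.

Besides the shell and the picture viewer there is one more tool, called after "Request:" in YAML: its name, and indented under it one key for each argument. carry_out: Moves the arm, as the interface text tells. Its arguments: {"type":"object","properties":{"offset":{"type":"array"},"twist":{"type":"array"},"grip":{"type":"number"},"newtons":{"type":"number"}},"required":["offset","twist"]}

```bash
mkdir -p pics; ls; cat > h.py <<'E'
import numpy as np, cv2
from scipy.spatial.transform import Rotation as R
from plant import get_state, snapshot, camera_params, job, r
def ray(p,u,v):
    n=cv2.undistortPoints(np.array([[[u,v]]],float),np.array(p["camera_matrix"]),np.array(p["dist_coeffs"]))[0,0]
    d=R.from_quat(p["orientation"]).apply([n[0],-n[1],-1]); return np.array(p["eye"]),d/np.linalg.norm(d)
def onz(p,u,v,z):
    e,d=ray(p,u,v); return e+d*(z-e[2])/d[2]
def tri(p1,a,p2,b):
    e1,d1=ray(p1,*a);e2,d2=ray(p2,*b)
    t=np.linalg.lstsq(np.c_[d1,-d2],e2-e1,rcond=None)[0]
    x,y=e1+d1*t[0],e2+d2*t[1]; return (x+y)/2,np.linalg.norm(x-y)
def proj(p,X):
    c=R.from_quat(p["orientation"]).inv().apply(np.atleast_2d(X)-np.array(p["eye"]))*[1,-1,-1]
    return cv2.projectPoints(c,np.zeros(3),np.zeros(3),np.array(p["camera_matrix"]),np.array(p["dist_coeffs"]))[0][:,0]
def snap(n,f):
    im=snapshot(n); cv2.imwrite("pics/"+f,im[:,:,::-1]); return im
E
python3 - <<'E'
from h import *
for n in("scene","side"):
    snap(n,n+"0.png"); p=camera_params(n); print(n,p["eye"],R.from_quat(p["orientation"]).apply([0,0,-1]))
s=get_state();print(s["clock"],s["tool_pos"],s["eef_rot"],s["opening"],R.from_quat(s["eef_rot"]).as_matrix())
E
```

```text
pics
scene [1.43489862 0.64980957 0.81918754] [-0.67044064 -0.49308524 -0.55441527]
side [0.00424066 0.97034806 0.80234791] [ 0.43429857 -0.73171707 -0.52533312]
0.1 [0.20108656 0.5911973  0.23799932] [ 0.57523082  0.41131362 -0.41217256 -0.5744949 ] 0.9985054717887067 [[ 3.21869770e-01 -3.81526124e-04 -9.46783875e-01]
 [ 9.46782610e-01 -1.55341657e-03  3.21869967e-01]
 [-1.59355156e-03 -9.99998721e-01 -1.38775534e-04]]
```

View pics/scene0.png

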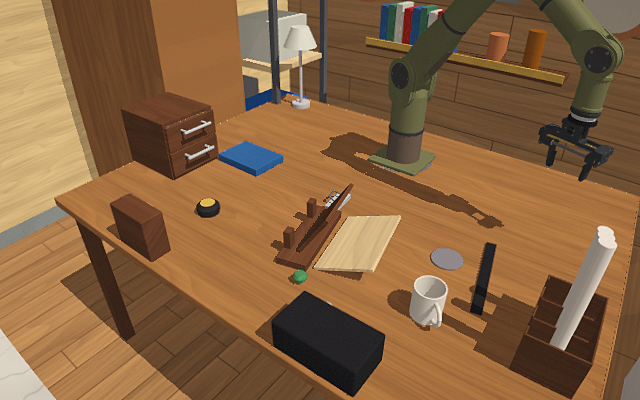

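View pics/side0.png

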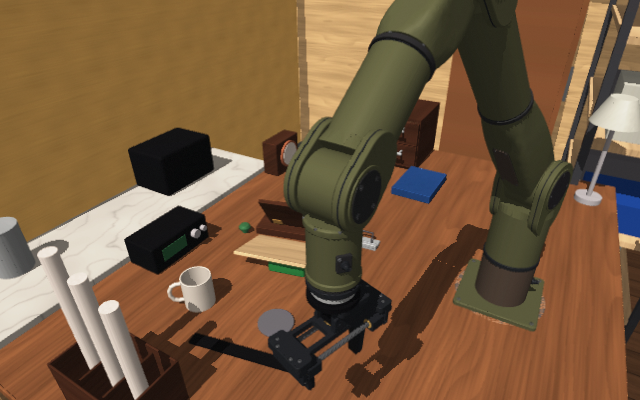

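Scene: the flap leans over the board at about (335,215), the pale board is at (360,243), the cap at (300,277), the clamp at (340,200) and the coaster at (447,259). In the side view the arm hides part of the board, and the green GPS case shows at (287,269). I'll zoom into both.

```bash
python3 - <<'E'
import cv2
a=cv2.imread("pics/scene0.png")[170:300,265:475]; b=cv2.imread("pics/side0.png")[185:345,220:400]
cv2.imwrite("pics/c1.png",cv2.resize(a,None,fx=3.8,fy=3.8,interpolation=cv2.INTER_CUBIC))
cv2.imwrite("pics/c2.png",cv2.resize(b,None,fx=3.7,fy=3.7,interpolation=cv2.INTER_CUBIC))
E
```

```text
(no output)
```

View pics/c1.png

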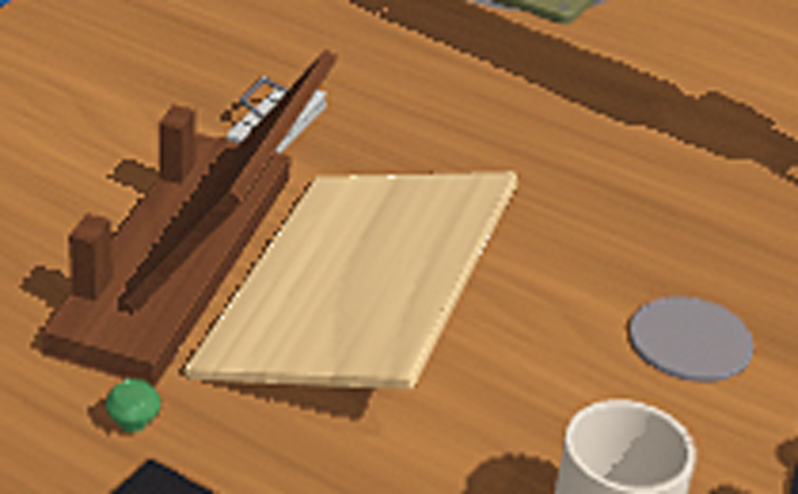

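Crop: the board's top corners are at crop pixels (187,373), (315,178), (516,173) and (412,380). The front top edge of the sill runs from (155,360) to (288,158), and the top far corner of the flap is at (332,55).

```bash
python3 - <<'E'
from h import *
p=camera_params("scene"); c=lambda u,v:(u/3.8+265-.4,v/3.8+170-.4)
Q={}
for n,u,v,z in [("footN",187,373,.0095),("footF",315,178,.0095),("headF",516,173,.066),("headN",412,380,.066),("sillN",155,362,.025),("sillF",288,158,.025),("cap",133,395,.032),("coaster",690,338,.006),("mug",628,440,.09),("clamp",265,125,.03)]:
    Q[n]=onz(p,*c(u,v),z); print(n,Q[n].round(4))
print("foot",Q["footF"]-Q["footN"],"head",Q["headF"]-Q["headN"],"len",np.linalg.norm(Q["headF"]-Q["footF"]),np.linalg.norm(Q["headN"]-Q["footN"]),"w",np.linalg.norm(Q["headF"]-Q["headN"]))
y=Q["sillN"]-Q["sillF"]; print("sill len",np.linalg.norm(y)); y/=np.linalg.norm(y)
y[2]=0
z=np.array([0,0,1.]); 
x=np.cross(y,z); print("x",x,"y",y)
if x@(Q["footN"]-Q["sillN"])>0: y=-y;x=-x
O=(Q["sillN"]+Q["sillF"])/2; O[2]=0; print("O",O.round(4),"x",x,"y",y)
for n in Q: d=Q[n]-O; print(n,(d@x).round(4),(d@y).round(4))
for a in(-.3,-.5,-.7,-.9):
    P=[]
    for s in(-.1,.1):
        for L in(0,.153):
            q=O+x*(.04+L*np.sin(a))+y*s+z*(.03+L*np.cos(a)); P.append(q)
    print(a,((proj(p,P)-[265,170])*3.8).round(0).tolist())
E
```

```text
footN [0.7318 0.1119 0.0095]
footF [0.4772 0.0524 0.0095]
headF [0.4433 0.2164 0.066 ]
headN [0.6966 0.2733 0.066 ]
sillN [0.7498 0.0972 0.025 ]
sillF [0.4853 0.03   0.025 ]
cap [0.7913 0.1108 0.032 ]
coaster [0.4745 0.3873 0.006 ]
mug [0.6871 0.4218 0.09  ]
clamp [ 0.4627 -0.0094  0.03  ]
foot [-0.25461441 -0.05956902  0.        ] head [-0.2533036  -0.05681151  0.        ] len 0.17679762562621132 0.17450104458590973 w 0.259596347938464
sill len 0.27287884415110836
x [ 0.2463028  -0.96919293  0.        ] y [0.96919293 0.2463028  0.        ]
O [0.6176 0.0636 0.    ] x [ 0.2463028  -0.96919293  0.        ] y [0.96919293 0.2463028  0.        ]
footN -0.0187 0.1226
footF -0.0237 -0.1388
headF -0.191 -0.1312
headN -0.1837 0.1283
sillN -0.0 0.1364
sillF 0.0 -0.1364
cap -0.003 0.18
coaster -0.3489 -0.0589
mug -0.33 0.1556
clamp 0.0327 -0.1681
-0.3 [[226.0, 164.0], [283.0, 21.0], [124.0, 310.0], [180.0, 160.0]]
-0.5 [[226.0, 164.0], [317.0, 42.0], [124.0, 310.0], [218.0, 184.0]]
-0.7 [[226.0, 164.0], [347.0, 68.0], [124.0, 310.0], [253.0, 214.0]]
-0.9 [[226.0, 164.0], [372.0, 98.0], [124.0, 310.0], [282.0, 247.0]]
```

View pics/c2.png

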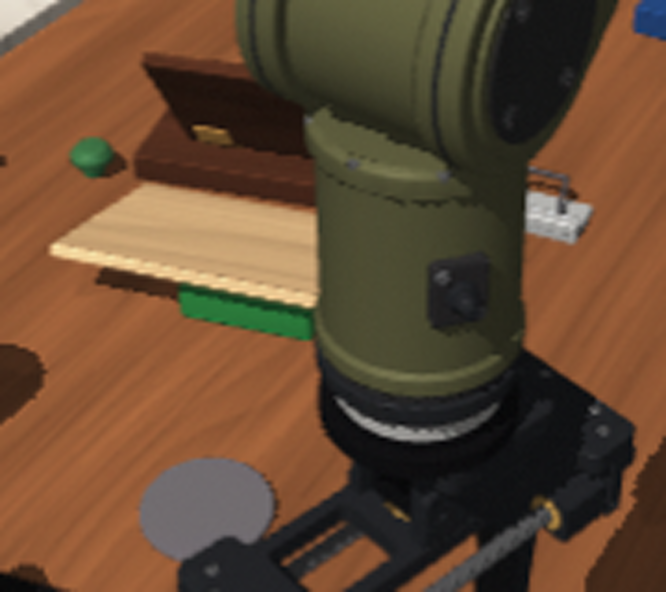

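The flap stands at about −0.6 rad, with its edge near desk x = −46 mm and z = 156 mm. The board and sill frames agree: O ≈ (0.618, 0.064), yaw ≈ 14°. The plan is to set the jaws open along the sill and push the flap back with both fingers. Then I'll push and lift the board's head edge round its arc.

Request:
carry_out:
  offset:
    - [0.039,-0.043,0]
    - [0.039,-0.043,0]
    - [0.039,-0.043,0]
    - [0.039,-0.043,0]
    - [0.039,-0.043,0]
    - [0.039,-0.043,0]
    - [0.039,-0.043,0]
    - [0.039,-0.043,0]
  twist: [-7,-7,-7,-7,-7,-7,-7,-8]

```text
clock: 1.1
tool_pos: [0.5141, 0.2462, 0.2385]
eef_rot: [-0.702, -0.086, 0.086, 0.702]
contact_force: [0.3, 1.1, 0.4]
opening: 0.995
```

Request:
carry_out:
  offset:
    - [0.039,-0.043,0]
    - [0.04,-0.043,-0.02]
    - [0,0,-0.04]
    - [0,0,-0.034]
    - [0,0,0]
  twist: [0,0,0,0,0]

```text
clock: 1.72
tool_pos: [0.5899, 0.1611, 0.1421]
eef_rot: [0.702, 0.085, -0.09, -0.701]
contact_force: [0.1, -0.1, 0.2]
opening: 1.0
```

```bash
python3 - <<'E'
from h import *
s=get_state();print(s["tool_pos"],R.from_quat(s["eef_rot"]).as_matrix().round(3),s["contact_force"])
a=snap("scene","s1.png");b=snap("side","d1.png");
a=a[130:330,240:500];b=b[130:330,180:440]
cv2.imwrite("pics/m1.png",np.vstack([cv2.resize(i,(390,300))if 0 else cv2.resize(i,(780,600)) [:, :, ::-1] for i in(a,)]))
cv2.imwrite("pics/m2.png",np.hstack([cv2.resize(i,(400,308),interpolation=cv2.INTER_CUBIC)[:,:,::-1] for i in(a,b)]))
E
```

```text
[0.58993114 0.16111181 0.14207594] [[ 0.969 -0.006 -0.246]
 [ 0.246 -0.002  0.969]
 [-0.007 -1.    -0.   ]] [ 0.12534204 -0.12626541  0.17061301]
```

View pics/m2.png

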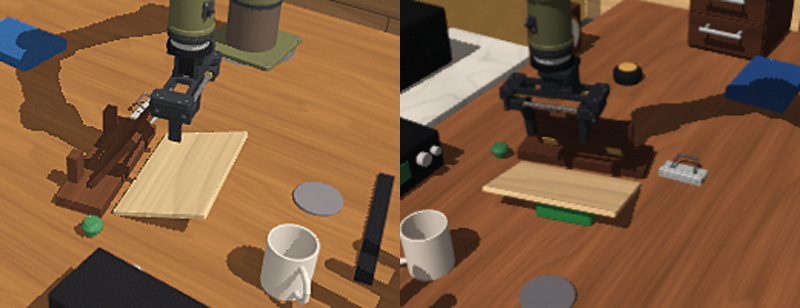

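The fingers are in front of the flap and clear of it. Both board and flap are untouched. Now I'll push along the sill's x.

Request:
carry_out:
  offset:
    - [0.005,-0.0194,0]
    - [0.005,-0.0194,0]
    - [0.005,-0.0194,0.002]
    - [0.005,-0.0194,0.002]
    - [0.005,-0.0194,0.002]
    - [0.005,-0.0194,0.002]
  twist: [0,0,0,0,0,0]

```text
clock: 2.58
tool_pos: [0.6228, 0.0436, 0.1532]
eef_rot: [0.702, 0.088, -0.087, -0.702]
contact_force: [1.0, 2.8, -0.4]
opening: 1.002
```

Request:
carry_out:
  offset:
    - [0.0025,-0.0097,0]
    - [0.0025,-0.0097,0]
  twist: [0,0]

```text
clock: 2.82
tool_pos: [0.6272, 0.0256, 0.1526]
eef_rot: [-0.701, -0.087, 0.088, 0.702]
contact_force: [0.2, 2.0, 0.8]
opening: 1.002
```

Request:
carry_out:
  offset:
    - [0.001,-0.004,0]
    - [0.001,-0.004,0]
  twist: [0,0]

```text
clock: 3.08
tool_pos: [0.6286, 0.0197, 0.1521]
eef_rot: [-0.701, -0.087, 0.088, 0.703]
contact_force: [-1.4, 8.5, -0.7]
opening: 0.999
```

Request:
carry_out:
  offset:
    - [0.001,-0.004,0]
    - [0,0,0]
  twist: [0,0]

```text
clock: 3.32
tool_pos: [0.6286, 0.0197, 0.1521]
eef_rot: [-0.699, -0.088, 0.089, 0.704]
contact_force: [-2.5, 9.8, -0.3]
opening: 1.002
```

The flap is on its stop: motion ended at 10 N with the fingers where calculated. I'll back off and go down in front of the board's head edge.

Request:
carry_out:
  offset:
    - [-0.014,0.056,0]
    - [-0.014,0.056,0]
    - [-0.014,0.056,0]
    - [-0.014,0.056,0]
    - [-0.011,0.043,-0.01]
    - [0,0,-0.04]
    - [0,0,-0.04]
    - [0,0,-0.02]
  twist: [0,0,0,0,-1,0,0,0]

```text
clock: 4.32
tool_pos: [0.5621, 0.2795, 0.0405]
eef_rot: [0.703, 0.08, -0.083, -0.701]
contact_force: [0.4, -0.0, 0.1]
opening: 1.0
```

```bash
python3 - <<'E'
from h import *
s=get_state();print(s["tool_pos"],R.from_quat(s["eef_rot"]).as_matrix().round(3)[:,0],s["contact_force"])
a=snap("scene","s2.png");b=snap("side","d2.png");
a=a[150:310,265:475];b=b[170:330,200:410]
cv2.imwrite("pics/m3.png",np.vstack([cv2.resize(i,(394,300),interpolation=cv2.INTER_CUBIC)[:,:,::-1] for i in(a,b)]))
E
```

```text
[0.56206451 0.27950181 0.04053708] [ 0.973  0.229 -0.003] [ 0.40408196 -0.00137709  0.1086251 ]
```

View pics/m3.png

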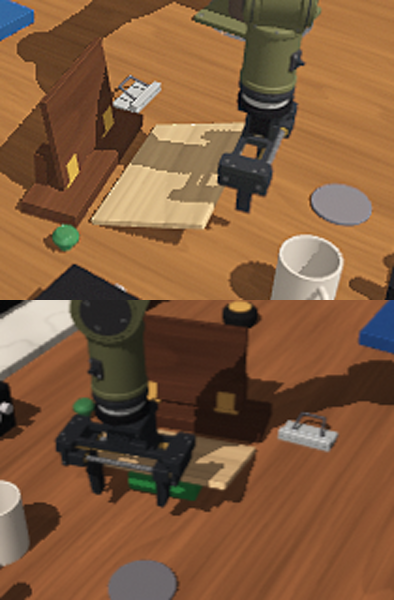

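Flap is upright against its posts, board and GPS case are undisturbed, and the fingers are just in front of the head edge. I'll approach to contact.

Request:
carry_out:
  offset:
    - [0.0024,-0.0097,0]
    - [0.0024,-0.0097,0]
    - [0.0012,-0.0049,0]
    - [0.0012,-0.0049,0]
  twist: [0,0,0,0]

```text
clock: 4.92
tool_pos: [0.5707, 0.2517, 0.0433]
eef_rot: [-0.702, -0.082, 0.081, 0.703]
contact_force: [-0.1, 0.7, -1.1]
opening: 1.0
```

Request:
carry_out:
  offset:
    - [0.0012,-0.0049,0.001]
    - [0.0012,-0.0049,0.001]
  twist: [0,0]

```text
clock: 5.18
tool_pos: [0.5728, 0.242, 0.0448]
eef_rot: [-0.702, -0.082, 0.082, 0.703]
contact_force: [0.2, 1.5, -0.6]
opening: 1.004
```

Request:
carry_out:
  offset:
    - [0.0012,-0.0049,0.001]
    - [0.0007,-0.0029,0.001]
  twist: [0,0]

```text
clock: 5.42
tool_pos: [0.5718, 0.2394, 0.0467]
eef_rot: [-0.7, -0.082, 0.084, 0.704]
contact_force: [-6.3, 10.6, 1.4]
opening: 0.997
```

The board's foot has met the sill (12 N). Now I'll lift the head along its arc.

Request:
carry_out:
  offset:
    - [0.0003,-0.0012,0.004]
    - [0.0003,-0.0013,0.004]
  twist: [0,0]

```text
clock: 5.68
tool_pos: [0.5721, 0.2373, 0.0547]
eef_rot: [-0.7, -0.082, 0.085, 0.704]
contact_force: [-5.8, 9.0, 2.5]
opening: 1.001
```

```bash
python3 - <<'E'
from h import *
s=get_state();print(s["tool_pos"],s["contact_force"],s["moment"])
a=snap("scene","s3.png");b=snap("side","d3.png");
a=a[170:290,275:435];b=b[180:300,200:360]
cv2.imwrite("pics/m4.png",np.vstack([cv2.resize(i,(400,300),interpolation=cv2.INTER_CUBIC)[:,:,::-1] for i in(a,b)]))
E
```

```text
[0.57205282 0.23725836 0.05474683] [-5.8182415   8.96731926  2.45296974] [1.86851581 1.21751047 0.43398986]
```

View pics/m4.png

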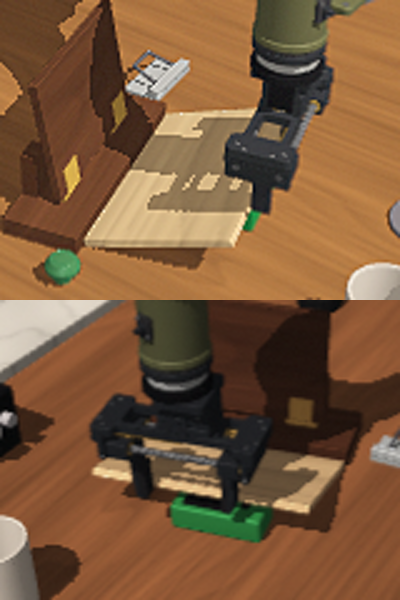

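The board's foot is at the sill, and both fingers are on the head edge. I need the head's height to tell lifting from slipping.

```bash
python3 - <<'E'
from h import *
p=camera_params("scene");q=camera_params("side")
A=lambda u,v:(u/2.5+275-.3,v/2.5+170-.3);B=lambda u,v:(u/2.5+200-.3,v/2.5+180-.3)
print("headN bottom",tri(p,A(236,247),q,B(93,174)))
print("headN top",tri(p,A(238,236),q,B(95,160)))
O=np.array([.6176,.0636,0]);x=np.array([.2463,-.9692,0])
print("GPS top outer corners",[(g:=onz(q,*B(u,v),.032)).round(4).tolist()+[round((g-O)@x,4)] for u,v in((174,206),(265,222))])
for z in(.045,.05,.055,.06,.065):
    g=onz(p,*A(236,247),z);print(z,g.round(4),((g-O)@x).round(4))
E
```

```text
headN bottom (array([0.69279245, 0.25846153, 0.06115688]), np.float64(0.004047776083721337))
headN top (array([0.6912171 , 0.25665919, 0.077583  ]), np.float64(0.010120699884131232))
GPS top outer corners [[0.6002, 0.2288, 0.032, np.float64(-0.1644)], [0.4941, 0.2013, 0.032, np.float64(-0.1639)]]
0.045 [0.6785 0.2524 0.045 ] -0.1679
0.05 [0.6834 0.2549 0.05  ] -0.1692
0.055 [0.6883 0.2575 0.055 ] -0.1705
0.06 [0.6932 0.2601 0.06  ] -0.1718
0.065 [0.6981 0.2626 0.065 ] -0.1731
```

The head is at z ≈ 61 mm, compared with 49 mm if it were resting, so it is lifting and not slipping. I'll carry on along the arc.

Request:
carry_out:
  offset:
    - [0.0008,-0.0034,0.007]
    - [0.0008,-0.0034,0.007]
    - [0.0008,-0.0034,0.007]
  twist: [0,0,0]

```text
clock: 6.15
tool_pos: [0.5741, 0.229, 0.0763]
eef_rot: [-0.699, -0.083, 0.085, 0.705]
contact_force: [-7.3, 12.2, 4.7]
opening: 1.001
```

Request:
carry_out:
  offset:
    - [0.001,-0.004,0.0068]
    - [0.001,-0.004,0.0066]
    - [0.0011,-0.0045,0.0064]
  twist: [0,0,0]

```text
clock: 6.52
tool_pos: [0.5772, 0.2179, 0.0967]
eef_rot: [-0.698, -0.083, 0.085, 0.706]
contact_force: [-9.1, 14.0, 8.5]
opening: 1.0
```

```bash
python3 - <<'E'
from h import *
s=get_state();print(s["tool_pos"],s["contact_force"],s["moment"])
a=snap("scene","s4.png");b=snap("side","d4.png");
a=a[150:290,275:435];b=b[150:290,200:360]
cv2.imwrite("pics/m5.png",np.hstack([cv2.resize(i,(400,350),interpolation=cv2.INTER_CUBIC)[:,:,::-1] for i in(a,b)]))
E
```

```text
[0.57717354 0.2179045  0.09665933] [-9.07079988 13.95824596  8.5014649 ] [2.78795887 1.74567612 0.39085904]
```

View pics/m5.png

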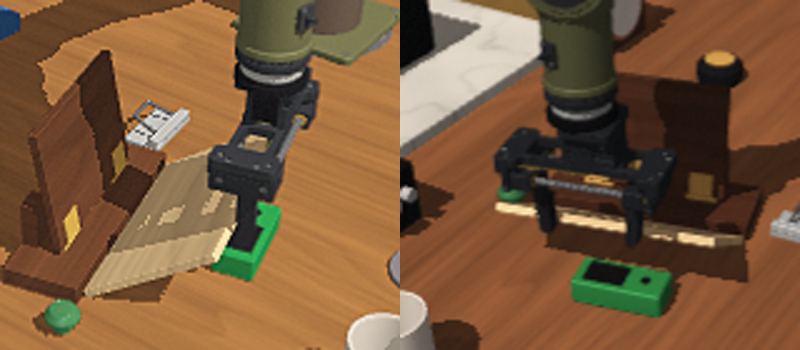

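The board is rising at about 36° and the GPS case hasn't moved. The load is mostly compression into the foot, so I'll push in a little less.

Request:
carry_out:
  offset:
    - [0.0008,-0.0034,0.0064]
    - [0.001,-0.004,0.0063]
    - [0.0011,-0.0045,0.0062]
  twist: [0,0,0]

```text
clock: 7.0
tool_pos: [0.5813, 0.204, 0.1158]
eef_rot: [-0.699, -0.083, 0.084, 0.705]
contact_force: [-6.9, 10.1, 8.5]
opening: 1.003
```

Request:
carry_out:
  offset:
    - [0.0014,-0.0055,0.0056]
    - [0.0014,-0.0055,0.0054]
    - [0.0014,-0.0056,0.0052]
  twist: [0,0,0]

```text
clock: 7.38
tool_pos: [0.5884, 0.1815, 0.1315]
eef_rot: [-0.702, -0.083, 0.081, 0.703]
contact_force: [0.2, 3.0, 2.6]
opening: 1.003
```

Request:
carry_out:
  offset:
    - [0.0018,-0.0075,0.0045]
    - [0.002,-0.008,0.0042]
    - [0.0021,-0.0085,0.004]
  twist: [0,0,0]

```text
clock: 7.75
tool_pos: [0.5939, 0.1549, 0.1433]
eef_rot: [0.703, 0.081, -0.081, -0.702]
contact_force: [-0.3, 2.1, 1.5]
opening: 0.997
```

Request:
carry_out:
  offset:
    - [0.0022,-0.0088,0.0028]
    - [0.0022,-0.0088,0.0025]
    - [0.0022,-0.0088,0.002]
  twist: [0,0,0]

```text
clock: 8.12
tool_pos: [0.6004, 0.129, 0.1506]
eef_rot: [0.703, 0.081, -0.081, -0.702]
contact_force: [0.2, 0.3, 0.5]
opening: 1.003
```

```bash
python3 - <<'E'
from h import *
s=get_state();t=np.array(s["tool_pos"])-[.6176,.0636,0];print(t@[.2463,-.9692,0],t[2],s["contact_force"])
a=snap("scene","s5.png");b=snap("side","d5.png");
a=a[150:290,275:435];b=b[150:290,200:360]
cv2.imwrite("pics/m6.png",np.hstack([cv2.resize(i,(400,350),interpolation=cv2.INTER_CUBIC)[:,:,::-1] for i in(a,b)]))
E
```

```text
-0.06762468660499744 0.1505862909499074 [0.18761463 0.28570789 0.45869412]
```

View pics/m6.png

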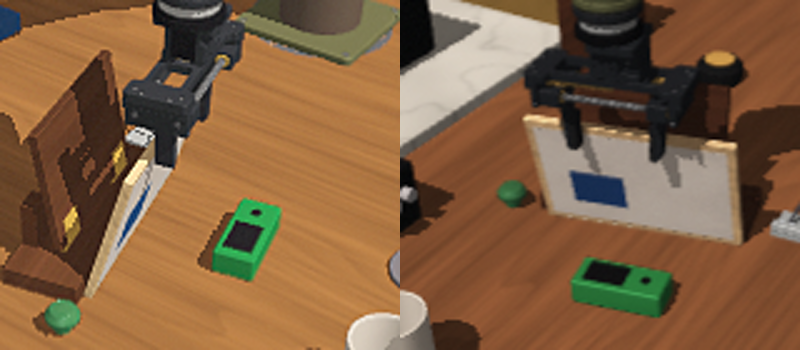

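The board is now at about 73° with the chart side showing. I'll push gently past vertical.

Request:
carry_out:
  offset:
    - [0.002,-0.008,0]
    - [0.002,-0.008,0]
    - [0.002,-0.008,0]
    - [0.0015,-0.006,0]
    - [0.0015,-0.006,0]
    - [0.0015,-0.006,0]
    - [0.0015,-0.006,0]
  twist: [0,0,0,0,0,0,0]

```text
clock: 9.1
tool_pos: [0.6125, 0.0818, 0.1507]
eef_rot: [-0.702, -0.081, 0.081, 0.702]
contact_force: [-0.4, -0.0, 1.2]
opening: 0.999
```

Request:
carry_out:
  offset:
    - [0.0015,-0.006,0]
    - [0.0015,-0.006,0]
    - [0.0015,-0.006,0]
  twist: [0,0,0]

```text
clock: 9.48
tool_pos: [0.617, 0.0636, 0.1506]
eef_rot: [0.702, 0.081, -0.081, -0.702]
contact_force: [0.4, -0.1, 0.3]
opening: 0.999
```

Request:
carry_out:
  offset:
    - [0.0013,-0.005,0]
    - [0.0013,-0.005,0]
    - [0,0,0]
  twist: [0,0,0]

```text
clock: 9.85
tool_pos: [0.6196, 0.0534, 0.1506]
eef_rot: [0.703, 0.081, -0.081, -0.702]
contact_force: [0.3, 0.2, -0.5]
opening: 0.997
```

Request:
carry_out:
  offset:
    - [-0.005,0.02,0]
    - [-0.01,0.04,0]
    - [-0.014,0.056,0.01]
    - [-0.014,0.056,0.02]
    - [-0.014,0.056,0.02]
    - [0,0,0]
  twist: [0,0,0,0,0,0]

```text
clock: 10.6
tool_pos: [0.5591, 0.2926, 0.2022]
eef_rot: [-0.699, -0.086, 0.085, 0.705]
contact_force: [-0.5, 0.1, -0.2]
opening: 1.0
```

```bash
python3 - <<'E'
from h import *
a=snap("scene","s6.png");b=snap("side","d6.png");
a=a[150:290,275:435];b=b[150:290,200:360]
cv2.imwrite("pics/m7.png",np.vstack([cv2.resize(i,(343,300),interpolation=cv2.INTER_CUBIC)[:,:,::-1] for i in(a,b)]))
E
```

```text
(no output)
```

View pics/m7.png

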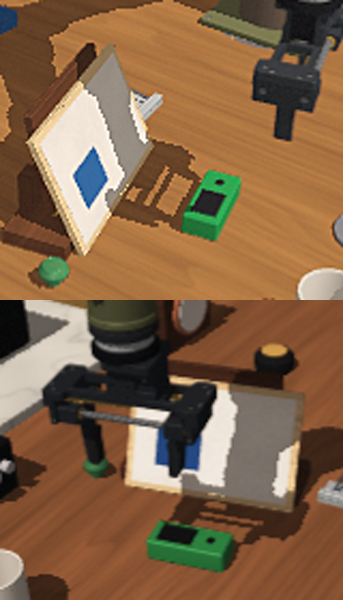

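The board leans against the flap with the chart showing, and the fingers are clear. I'll wait a second, then check that it is still and that nothing else moved.

Request:
carry_out:
  offset:
    - [0,0.02,0.01]
    - [0,0,0]
    - [0,0,0]
    - [0,0,0]
    - [0,0,0]
    - [0,0,0]
    - [0,0,0]
    - [0,0,0]
  twist: [0,0,0,0,0,0,0,0]

```text
clock: 11.7
tool_pos: [0.5625, 0.3021, 0.2106]
eef_rot: [-0.702, -0.081, 0.081, 0.702]
contact_force: [0.0, -0.4, 0.2]
opening: 0.997
```

```bash
python3 - <<'E'
from h import *
p=camera_params("scene");a=snap("scene","s7.png");b=cv2.imread("pics/s6.png")[:,:,::-1];z=cv2.imread("pics/s0.png") 
d=np.abs(a.astype(int)-b).max(2); print("board region diff",(d[160:275,285:350]>40).sum())
O=np.array([.6176,.0636,0]);x=np.array([.2463,-.9692,0]);A=lambda u,v:(u/2.144+275,v/2.144+150)
f=onz(p,*A(85,250),0.);f2=onz(p,*A(155,146),0);print("foot",f.round(3),f2.round(3),(f-O)@x,(f2-O)@x)
e,dd=ray(p,*A(30,142)); 
for zz in(.165,.172): print("head x",(onz(p,*A(30,142),zz)-O)@x)
# GPS and cap centroids by green mask, first clear pictures vs now
for n in("s5.png","s7.png","scene0.png"):
    h=cv2.cvtColor(cv2.imread("pics/"+n),cv2.COLOR_BGR2HSV);m=cv2.inRange(h,(45,80,40),(85,255,255))
    k,_,s,c=cv2.connectedComponentsWithStats(m);print(n,[(s[i][4],c[i].round(1).tolist()) for i in range(1,k) if s[i][4]>25])
q=camera_params("side")
for n in("d1.png","d4.png","d7.png"):
    if n=="d7.png": snap("side",n)
    h=cv2.cvtColor(cv2.imread("pics/"+n),cv2.COLOR_BGR2HSV);m=cv2.inRange(h,(45,80,40),(85,255,255));m[:240]=0
    ys,xs=np.nonzero(m);print(n,"gps left/right/bottom",xs.min(),xs.max(),ys.max())
E
```

```text
board region diff 189
foot [0.718 0.105 0.   ] [0.474 0.05  0.   ] -0.01493906901769513 -0.022102035720723417
head x 0.048985434827509056
head x 0.04453583354234438
s5.png [(np.int32(278), [425.0, 20.2]), (np.int32(458), [373.4, 245.7]), (np.int32(144), [299.5, 276.0])]
s7.png [(np.int32(246), [391.2, 21.3]), (np.int32(456), [373.4, 245.8]), (np.int32(144), [299.5, 276.0])]
scene0.png [(np.int32(248), [391.2, 21.3]), (np.int32(243), [424.9, 17.4]), (np.int32(145), [299.6, 276.0])]
d1.png gps left/right/bottom 162 306 276
d4.png gps left/right/bottom 162 308 276
d7.png gps left/right/bottom 162 308 276[ WARN:0@1.488] global loadsave.cpp:275 findDecoder imread_('pics/s0.png'): can't open/read file: check file path/integrity
```

```bash
python3 - <<'E'
from h import *
a=cv2.imread("pics/s7.png");c=snap("scene","s8.png")[:,:,::-1]
print("diff, arm still",(np.abs(a.astype(int)-c).max(2)[160:275,285:350]>25).sum())
q=camera_params("side")
for n in("side0.png","d1.png","d7.png"):
    h=cv2.cvtColor(cv2.imread("pics/"+n),cv2.COLOR_BGR2HSV);m=cv2.inRange(h,(45,80,25),(85,255,255))
    b=[(u,int(np.nonzero(m[240:300,u])[0].max()+240)) for u in range(266,310) if m[240:300,u].any()]
    print(n,b[0],b[-1],[v for u,v in b][::4])
a=c[140:300,265:475]
cv2.imwrite("pics/m8.png",cv2.resize(a,None,fx=3.7,fy=3.7,interpolation=cv2.INTER_CUBIC))
E
```

```text
diff, arm still 0
side0.png (268, 266) (304, 275) [266, 270, 271, 272, 272, 273, 274, 275, 276, 275]
d1.png (268, 266) (306, 271) [266, 270, 271, 272, 272, 273, 274, 275, 276, 275]
d7.png (268, 262) (308, 267) [262, 270, 271, 272, 272, 273, 274, 275, 276, 275, 267]
```

View pics/m8.png

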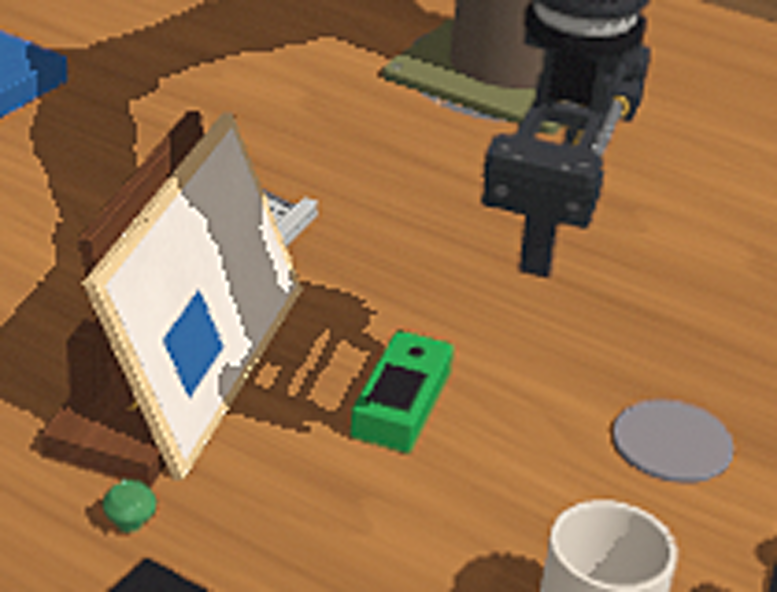

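The board stands at the sill, leaning on the flap and not moving. The bottom edge of the GPS case is at the same pixels as at the start, so I'm handing the job in.

```bash
python3 -c "
from plant import job
print(job.finish_job())"
```

```text
the job is handed in; nothing more can be done
None
```

I pushed the flap back onto its stop, then tipped the board up. It now stands on its foot edge beside the sill and leans on the flap, chart side showing. I handed the job in at about 12 s of the 51 s allowed.

- **Flap:** it stopped at about 10 N, with the fingers where I had calculated the stop to be. I did not measure its angle again after the board came to rest on it.
- **Board:** the foot edge measures about 15 to 22 mm in front of the sill, and the top edge is about 45 mm behind the sill's front face. Two pictures with the arm still showed no change in the board. An earlier comparison differed by 189 pixels; the arm moved between those two pictures, so I put that down to its shadow.
- **GPS case:** its front lower edge is at the same pixels as at the start, to within a pixel or two at the ends.
- **Other things:** the cap is within 0.1 pixel of its start position. The clamp, coaster and mug look unmoved in the last picture. I did not check the book, ruler and compass closely, but the arm never went near them.
- **Forces:** the highest reading between moves was about 19 N, and the gripper is clear of everything.

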